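# Start the sump's drain plug square with a socket driver

### The arm

A 6-joint arm with a two-finger parallel gripper is mounted at the origin on the work surface. World frame = base frame: x ahead of the robot, y to its left, z up, the work surface at z = 0. Lengths are in mm, angles in rad, forces in N, time in s.
With the tool pointing down it reaches from about 275 to 1000 mm from the base axis. Payload 8.4 kg.
Tool frame: the origin (TCP) lies at the very end of the fingers, on their centre line; the grasp point (between the pads) lies 19 mm behind it; z points along the fingers, y is the direction in which the jaws open and shut (so a half turn about z gives the same grasp; the last joint's range is limited). The gripper opens to 85 mm and grips with 20 to 120 N. Pads are 22 mm wide; open, the fingers measure 114 mm over their backs; the gripper's body (76 mm by 85 mm) begins 54 mm behind the grasp point. The pads swing forward as they close: fully open they stand 13 mm farther back than shut.
Start: joints at [1.296, 0.353, 1.633, -0, 1.155, -0.002], TCP at [168.392, 601.891, 231.281] pointing down, gripper open.
Joint ranges: [-2.63, 2.63], [-0.92, 2.1], [0.06, 2.66], [-1.3, 4.44], [0, 2.69], [-3.02, 3.02]. Speed limits (rad/s): [2.22, 2.22, 2.79, 3.14, 3.14, 3.14].

### API

Orientations are given as [roll, pitch, yaw] about the fixed x, y, z axes, in that order (R = Rz(yaw) Ry(pitch) Rx(roll)).
In Python, from rig import r gives the robot as it stands.
- The arm moves only by the tool jog_arm, never from a script. Its argument "moves" is a list of rows, each an object with "grip": the gripper command: -1 is fully open, 1 is shut, values between are in proportion; "translation": the shift along the tool's x, y, z in m, a list of three; "twist": the turn, a rotation vector about the tool's x, y, z in rad, a list of three. In form: [{"grip": grip, "translation": [dx, dy, dz], "twist": [ax, ay, az]}, ...]. A call has 1 to 10 rows; each row shifts and turns the commanded pose from where the row before left it, along the tool's axes as they then stand; what a row does not reach is not made up. A row lasts 1/12 s, in which the tool goes at most 41.7 mm and 7.16 degrees, less where a joint would pass 70% of its speed; a pose out of reach is approached as far as the arm can. A call with a gripper value outside its range is refused whole. The fingers move at their own pace and stop on an object; "squeeze" is the grip in N (left out, the last holds). Time passes only in rows, so rows that do not move let the fingers close. It gives the time, the measured TCP pose, the force and the opening at its end, in the units of the state.
- r.sense(): the state, without advancing time (a new reading comes with each control period).
- r.grab_frame(name): name is "side" or "top"; returns (picture, depth): 420x560x3 uint8, red, green, blue; 420x560 float32, mm along the optical axis (not along the pixel's ray), 0 where there is no reading.
- r.calibration(name): a dict with "fx", "fy", "cx", "cy" (pixels), "R" (3x3) and "t" (3): a world point X has camera coordinates R X + t. Camera axes: x right, y down, z forward; pixel columns grow to the right and rows downward; lengths in mm; the calibration is good to about 2 mm. A picture is of the moment at which its call begins. calibration takes no time and is no camera call.
- r.sign_off(): hands the job in, once; it reports no verdict.
The state is a dict: "clock": time; "qpos": joint angles; "qvel": joint speeds; "joint_efforts": joint torques, N m; "eef_pos": TCP position; "tcp_rot": TCP orientation; "contact_force": force on the tool from outside, world axes, zero at the start; "wrist_torque": the same for the moment, N m; "opening": opening from 0.0 (shut) to 1.0 (fully open).
Only numpy, scipy, OpenCV 4.12 (cv2) and the standard library are available. Lean on these libraries where they do the work, as an engineer would, in place of code of your own. Each camera call takes 0.05 s, during which the arm holds its last target.

### The job

Start the drain plug in the upturned oil sump: take the socket driver out of its block, fit it fully over the plug's square head in line with the leaning threaded hole, and screw the plug in clockwise by a good quarter turn, keeping the driver square to the hole. Press only lightly while feeling for the fit (under 10 N will do; 15 N spoils the head, and so does 30 N in all once it is fitted), and work with the driver only, keeping the gripper off the sump and leaving the other things where they are. Then draw the driver off straight, stand it back in its block, fully down, and let go.

Things in the scene. Friction and masses are not known exactly. Their poses are not given: they have to be found in the camera images.
- driver_grip (a point): Centre of the handle of the socket driver, a loose upright tool of about 0.3 kg, 118 mm tall. The handle is black, square, 30 x 30 mm and 56 mm tall, with rounded edges, on top of a steel shank of 18 mm diameter. This point is on the driver's axis, 90 mm above its lower rim and 28 mm below its top. z runs along the driver, up; x and y are square to the handle's sides.
- driver: The same driver; origin at the centre of its open lower rim, 90 mm below driver_grip, same axes. Its lowest 32 mm is a dark steel square tube, 33 mm across outer flats (46.5 mm over corners). The square opening in it is 24.8 mm across flats and 14 mm deep, its flats in line with the handle's. The driver stands upright in its block.
- block_floor (a point): Fixed dark wooden block, 90 x 90 x 40 mm, with one round upright hole of 50 mm diameter and 30 mm depth in its middle, in which the driver stands. This point is the centre of the hole's floor, 10 mm above the bench; z up.
- oil_pan: Fixed aluminium oil sump lying upside down: flange 200 x 170 mm, body 72 mm high. Origin under its middle, on the bench. Its position and yaw vary. A round boss of 52 mm diameter stands up from it, leaning 15 degrees (0.26 rad) towards the sump's own -x.
- boss_mouth (a point): Centre of the boss's upper face, 105 mm above the bench, where the threaded hole begins. Its z axis is the axis of the hole, pointing up and out of it, 15 degrees from the vertical.
- plug_top (a point): Centre of the flat top of the steel drain plug, which stands in the hole by its first thread; at the start 24 mm above boss_mouth on the hole's axis. z along the plug, out of the hole. Top down: a bevelled cone 4 mm tall (17 to 22 mm diameter), a square head 22 mm across flats and 9 mm tall, a round flange (36 mm diameter, 3 mm thick), 8 mm of thread down to the boss.
- plug_flange (a point): Centre of the flange's upper face, 13 mm below plug_top: a fully fitted driver's rim rests here. How the square head is clocked differs each time and x and y here do not tell it: feel or look for it. The driver drops over it only within about 7 degrees of the right angle; otherwise its rim rests on the square's corners, about 4 mm below plug_top. Any 90 degrees hold one right angle.
- plug_turn (a joint): Turn of the plug in rad: 0 at the start, grows as it is screwed in (clockwise seen from above), 2 mm per whole turn. It takes about 0.18 N m; backwards it stops at -0.35. The plug also rocks in its first thread like a spring, 3 N m per rad about boss_mouth: pushed over by 0.1 rad it is cross-threaded and spoilt.
- spray_mid (a point): Bystander: plastic bottle, 60 mm diameter, 160 mm tall; this point is half-way up it.
- tin_mid (a point): Bystander: closed steel tin, 72 mm diameter, 75 mm tall; this point is half-way up it.
- race_mid (a point): Bystander: steel bearing ring, 72 mm outside diameter, 18 mm tall, lying flat; this point is its centre.
There are look-alikes about, which are no part of the job. Of the things that look like the driver, the middle-sized one is meant.

How it is judged:
By the outcome, as a careful person would: the job done as asked, in the order asked, and still so for the second after the job is handed in, with the robot touching nothing.
It also fails if it takes over 72 s, if anything falls off the work surface, if the arm or the gripper's body presses on something with over 40 N, if the wrist force passes 120 N, or if a joint passes its speed limit or range.

## Working session

There is one attempt and no reset: what is moved stays moved. The work goes in short steps, Python scripts to look and compute and a tool call to move; the robot and the scene stay as the last step left them, time stands still between calls to the robot, and variables do not carry over. Pictures are saved under pics/ and viewed, and the job is handed in when it is done.

Besides the shell and the picture viewer there is one more tool, called after ">>>" as name(argument=value, ...) on one line, values as JSON. jog_arm: Moves the arm, as the interface text tells. Its arguments: {"type":"object","properties":{"moves":{"type":"array"},"squeeze":{"type":"number"}},"required":["moves"]}

```bash
ls; mkdir -p pics
python3 - <<'E'
from rig import r
import cv2,numpy as np
print(r.sense())
for n in("side","top"):
    p,d=r.grab_frame(n); np.savez(f"pics/{n}0.npz",p=p,d=d)
    cv2.imwrite(f"pics/{n}0.png",p[:,:,::-1]); c=r.calibration(n); print(n,c)
E
```

```text
pics
{'clock': 0.0, 'qpos': array([ 1.29558341e+00,  3.53642286e-01,  1.63412038e+00,  1.70099661e-05,
        1.15521598e+00, -2.38341244e-03]), 'qvel': array([-0.00124101,  0.00022556, -0.00099486,  0.00188736, -0.00063061,
       -0.00284908]), 'joint_efforts': array([ 1.24047103e-03, -6.05253625e+01, -3.42063510e+01,  1.20326531e-04,
        9.25629458e-03,  1.31503273e-05]), 'eef_pos': array([168.26716814, 601.43165479, 230.57123399]), 'tcp_rot': array([-3.14020670e+00, -1.88559320e-05,  2.86875626e+00]), 'contact_force': array([ 0.00968207, -0.42880678,  0.27577205]), 'wrist_torque': array([0.05056808, 0.03780971, 0.00849765]), 'opening': 1.0010767613361828}
side {'fx': 418.1210414628707, 'fy': 418.1210414628707, 'cx': 278.5687184912508, 'cy': 207.41517365719156, 'R': array([[ 0.92469258, -0.38020206, -0.01974885],
       [-0.27449173, -0.62985204, -0.72659528],
       [ 0.26381417,  0.67729817, -0.68678183]]), 't': array([-574.64312338,  214.32379462,  911.62916706])}
top {'fx': 427.84889971543515, 'fy': 427.84889971543515, 'cx': 266.26497670064896, 'cy': 207.64699163942973, 'R': array([[ 0.02620751, -0.99867407,  0.04430868],
       [-0.99437564, -0.03059339, -0.10139594],
       [ 0.10261705, -0.04140213, -0.99385895]]), 't': array([-70.17698269, 603.53992775, 798.37801306])}
```

View pics/side0.png

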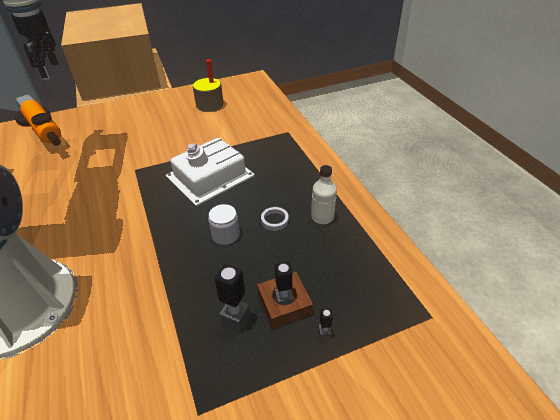

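View pics/top0.png

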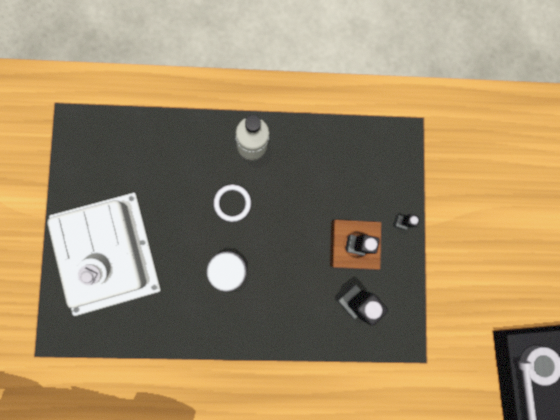

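In the side view, three things look like the driver: one in the wooden block (284,275), a larger one (230,285) and a small one (326,318). In the top view they are at (368,244), (370,308) and (412,220). The middle-sized one is in the block. The sump's plug is at side (193,150) and top (90,272). Next I take close crops and measure.

```bash
cat > h.py <<'E'
import numpy as np,cv2
from rig import r
C={n:r.calibration(n) for n in("side","top")}
def pts(n,d):
    c=C[n];v,u=np.mgrid[:d.shape[0],:d.shape[1]]
    X=np.stack([(u-c["cx"])/c["fx"]*d,(v-c["cy"])/c["fy"]*d,d],-1)
    return (X-c["t"])@c["R"]
def ray(n,u,v):
    c=C[n];R=c["R"];o=-R.T@c["t"];w=R.T@np.array([(u-c["cx"])/c["fx"],(v-c["cy"])/c["fy"],1.]);return o,w/np.linalg.norm(w)
def onz(n,u,v,z):
    o,w=ray(n,u,v);return o+w*(z-o[2])/w[2]
def two(u1,v1,u2,v2):
    o,a=ray("side",u1,v1);p,b=ray("top",u2,v2)
    s=np.linalg.lstsq(np.stack([a,-b],1),p-o,rcond=None)[0]
    A=o+a*s[0];B=p+b*s[1];return (A+B)/2,np.linalg.norm(A-B)
def proj(n,X):
    c=C[n];Y=np.atleast_2d(X)@c["R"].T+c["t"];return np.stack([c["fx"]*Y[:,0]/Y[:,2]+c["cx"],c["fy"]*Y[:,1]/Y[:,2]+c["cy"]],1)
def crop(img,x,y,w,h,s,fn):
    cv2.imwrite(fn,cv2.resize(img[y:y+h,x:x+w,::-1],None,fx=s,fy=s,interpolation=cv2.INTER_CUBIC))
E
python3 - <<'E'
from h import *
S=np.load("pics/side0.npz");T=np.load("pics/top0.npz")
def cr(i,x,y,s): return cv2.resize(i[y:y+70,x:x+90,::-1],None,fx=4.4,fy=4.2,interpolation=cv2.INTER_CUBIC)
a=np.vstack([np.hstack([cr(S['p'],240,255,1),cr(T['p'],320,210,1)]),np.hstack([cr(S['p'],160,135,1),cr(T['p'],50,240,1)])])
print(a.shape);cv2.imwrite("pics/c0.png",a)
P=pts("top",T['d']);Q=pts("side",S['d'])
for n,W,u,v in[("top",P,368,244),("top",P,370,308),("top",P,412,220),("side",Q,284,268),("top",P,88,273),("top",P,340,225),("side",Q,192,147)]:
    print(n,u,v,W[v,u].round(1))
E
```

```text
(588, 792, 3)
top 368 244 [ 537.9 -225.3  129.3]
top 370 308 [ 434.  -220.   160.1]
top 412 220 [ 585.9 -322.3   78. ]
side 284 268 [ 540.7 -230.7  129.3]
top 88 273 [477.5 242.8 131.9]
top 340 225 [ 575.2 -195.7   40.7]
side 192 147 [474.4 241.7 127.6]
```

View pics/c0.png

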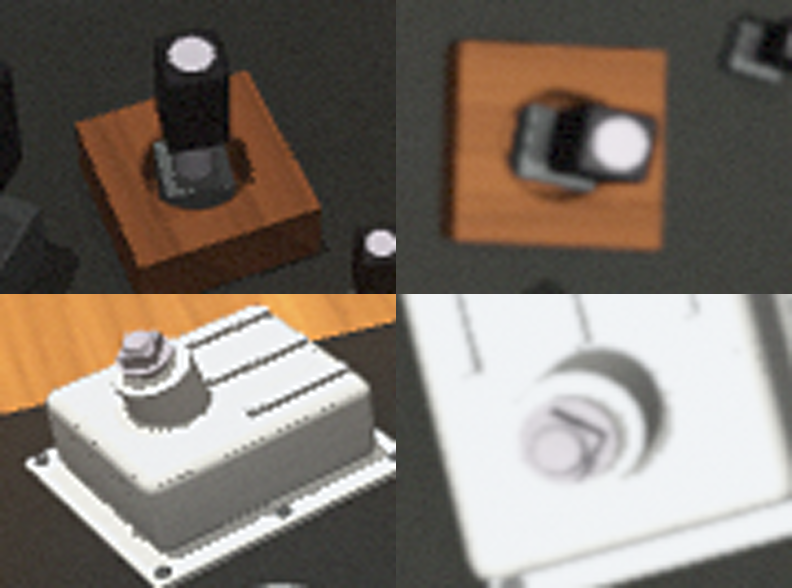

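Run:
```python
from h import *
S=np.load("pics/side0.npz");T=np.load("pics/top0.npz")
P=pts("top",T['d']);Q=pts("side",S['d'])
# sump outer from both views
for n,W,im in(("top",P,T['p']),("side",Q,S['p'])):
    m=(abs(W[...,0]-515)<170)&(abs(W[...,1]-210)<150)&(im.min(2)>(120))&(W[...,2]>2)&(W[...,2]<30)
    X=W[m];print(n,m.sum(),np.histogram(X[:,2],bins=range(2,31,2))[0])
    rc=cv2.minAreaRect(X[:,:2].astype(np.float32));print(rc)
    f=(abs(W[...,0]-515)<170)&(abs(W[...,1]-210)<150)&(abs(W[...,2]-72)<4)
    print("deck",cv2.minAreaRect(W[f][:,:2].astype(np.float32)),np.median(W[f][:,2]))
    # plug/boss points
    b=(abs(W[...,0]-515)<120)&(abs(W[...,1]-210)<120)&(W[...,2]>80)
    Y=W[b];print("high",len(Y),Y[:,2].max())
    np.save(f"pics/{n}boss.npy",Y)
    h=(np.hypot(W[...,0]-538,W[...,1]+227)<35)&(W[...,2]>65)
    Z=W[h]; print("drv",len(Z)); t=Z[Z[:,2]>124]; print(" top rect",cv2.minAreaRect(t[:,:2].astype(np.float32)),np.median(t,0))
    wm=(im.min(2)>140)&(np.hypot(W[...,0]-538,W[...,1]+227)<35)&(W[...,2]>115)
    v,u=np.nonzero(wm);print(" disc",u.mean(),v.mean(),len(u),onz(n,u.mean(),v.mean(),128),W[wm].mean(0))
    bl=(abs(W[...,0]-540)<70)&(abs(W[...,1]+225)<70)&(abs(W[...,2]-40)<3)
    print(" block",cv2.minAreaRect(W[bl][:,:2].astype(np.float32)))
```

```text
top 2085 [ 84  40 120 642 813 285   8   1   4   8  23  23  18  16]
((509.04443359375, 263.2679748535156), (204.34188842773438, 180.73057556152344), 17.44580841064453)
deck ((510.3095397949219, 257.00848388671875), (166.60000610351562, 132.73460388183594), 17.362401962280273) 72.28715565481264
high 897 134.60479163407632
drv 422
 top rect ((538.7408447265625, -229.72885131835938), (30.13959503173828, 29.941001892089844), 79.41000366210938) [ 538.29876818 -228.94048512  128.15440379]
 disc 370.5 243.90769230769232 130 [ 538.2547375  -229.99329385  128.        ] [ 538.24035889 -229.77239183  128.76602286]
 block ((539.6229248046875, -229.41018676757812), (91.27416229248047, 89.97306823730469), 88.75492095947266)
side 659 [ 10   2  24 166 298 142  12   1   1   2   0   1   0   0]
((523.6058959960938, 195.99615478515625), (238.33258056640625, 278.9686279296875), 5.8994221687316895)
deck ((510.2249755859375, 258.17431640625), (166.05743408203125, 137.25637817382812), 17.151142120361328) 72.85519372201966
high 351 132.51809715016228
drv 437
 top rect ((538.8645629882812, -229.57363891601562), (32.103187561035156, 29.579492568969727), 76.9988021850586) [ 538.18721533 -231.66184366  128.6469703 ]
 disc 283.0 267.5 62 [ 539.79805639 -227.84549434  128.        ] [ 539.34177665 -228.97807221  129.56552899]
 block ((540.5773315429688, -228.67776489257812), (91.89784240722656, 90.7309341430664), 88.47635650634766)
```

Run:
```python
from h import *
for n in("top","side"):
    Y=np.load(f"pics/{n}boss.npy")
    for a in(17.3,197.3):
        t=np.radians(a);ax=np.array([np.cos(t),np.sin(t),0]);z=np.array([-np.sin(.2618)*ax[0],-np.sin(.2618)*ax[1],np.cos(.2618)])
        s=Y@z; h=np.histogram(s,bins=np.arange(s.max()-60,s.max()+1,1.5));print(n,a,h[0])
```

```text
top 17.3 [  6   4   4  12   3   9  12  10   5  13   8  10  12   8   6   9  14   9
  16  73 158  81  20   0   1   2  24  74  56  18   7   6  14  30  30  30
  50  28   4   1]
top 197.3 [ 0  0  0  0  0  1  3  3  5  7  7 13 13 20 29 34 20 44 18 19 27 28 27 42
 35 47 35 46 41 49 42 29 35 38 32 36 32 23 13  4]
side 17.3 [ 0  1  3  3  4  5  3  4  7  8  7 11  3 12  6 11  7  6 10  7 17 30 42 23
  2  0  2  3  9 16 10 12  3  5  8  7 10 13  7  7]
side 197.3 [ 0  0  0  1  2  4  1  6 10  6  9 11 14  7  9 12 17 13 18  9 13  9 13 15
 11  9 12 10 12 16  8 12  6 10 12  9  9  7  4  5]
```

Run:
```python
from h import *
t=np.radians(17.3);l=.2618
ez=np.array([-np.sin(l)*np.cos(t),-np.sin(l)*np.sin(t),np.cos(l)]);ey=np.array([-np.sin(t),np.cos(t),0]);ex=np.cross(ey,ez)
B=np.stack([ex,ey,ez]);print(B.round(4))
for n in("top","side"):
    Y=np.load(f"pics/{n}boss.npy")@B.T
    s=Y[:,2];hh,e=np.histogram(s,bins=np.arange(s.max()-45,s.max()+1,1.));
    for lo,hi,nm in((s.max()-3,s.max()+1,"top"),(s.max()-10,s.max()-4,"head"),(s.max()-18,s.max()-12.5,"flange"),(s.max()-31,s.max()-23,"boss")):
        k=Y[(s>=lo)&(s<hi)];c,rad=cv2.minEnclosingCircle(k[:,:2].astype(np.float32));print(n,nm,len(k),"s",np.median(k[:,2]).round(1),"c",np.round(c,1),round(rad,1),"mar",cv2.minAreaRect(k[:,:2].astype(np.float32)))
```

```text
[[ 0.9222  0.2872  0.2588]
 [-0.2974  0.9548  0.    ]
 [-0.2471 -0.077   0.9659]]
top top 5 s -8.8 c [539.9  89.3] 6.8 mar ((539.6138916015625, 91.0426254272461), (13.501431465148926, 3.4688849449157715), 9.177098274230957)
top head 141 s -12.4 c [538.1  94.1] 14.9 mar ((538.6180419921875, 94.40966796875), (22.384902954101562, 22.050363540649414), 46.17449188232422)
top flange 85 s -22.9 c [538.6  94.7] 18.0 mar ((538.2274169921875, 93.8717041015625), (33.11616134643555, 35.090641021728516), 53.06706619262695)
top boss 320 s -35.1 c [538.6  94.6] 25.9 mar ((538.818603515625, 94.07548522949219), (50.04475784301758, 49.931331634521484), 72.40892791748047)
side top 14 s -9.8 c [539.8  94.3] 9.1 mar ((540.7007446289062, 94.45933532714844), (13.534411430358887, 15.324441909790039), 74.54493713378906)
side head 34 s -14.4 c [539.6  93.6] 14.2 mar ((538.6075439453125, 93.62451171875), (23.74422836303711, 22.41299819946289), 45.61391830444336)
side flange 45 s -23.5 c [539.6  95.2] 18.5 mar ((538.3092651367188, 90.99490356445312), (25.41625213623047, 34.84687042236328), 78.54292297363281)
side boss 120 s -35.2 c [537.8  93.1] 26.7 mar ((537.5844116210938, 88.62543487548828), (44.64332580566406, 50.29314041137695), 71.74230194091797)
```

The plug axis leans towards azimuth 197°. Boss mouth comes out at about (477.4, 247.4, 105), and the head flats at about 46° in the boss frame, with both views agreeing. The driver is at (538.6, -229.4), top at z=128.5, which matches the middle-sized tool; the others stand 160 and 78 high. Its yaw is about -12°. I'll now work out the first moves.

```bash
cat >> h.py <<'E'
from scipy.spatial.transform import Rotation as Ro
_t=np.radians(17.3);_l=.2618
ez=np.array([-np.sin(_l)*np.cos(_t),-np.sin(_l)*np.sin(_t),np.cos(_l)]);ey=np.array([-np.sin(_t),np.cos(_t),0]);ex=np.cross(ey,ez)
B=np.stack([ex,ey,ez]);AX=np.array([538.5,94.3]);S0=-35.6  # axis in B, boss mouth s
def axp(h): return B.T@np.array([AX[0],AX[1],S0+h])   # point h above boss mouth on the axis
def tooldown(yaw): return Ro.from_euler('xyz',[np.pi,0,yaw])
def toolplug(a): # tool z=-ez, tool x at angle a (deg) in ex,ey
    a=np.radians(a);x=np.cos(a)*ex+np.sin(a)*ey;return Ro.from_matrix(np.stack([x,np.cross(-ez,x),-ez],1))
def st():
    s=r.sense();R=Ro.from_euler('xyz',s['tcp_rot']);return s,np.array(s['eef_pos']),R
def delta(p,Rt=None):
    s,q,R=st();d=R.inv().apply(np.array(p)-q)
    print("t",round(s['clock'],2),"pos",q.round(1),"rot",s['tcp_rot'].round(3),"q6",s['qpos'][5].round(2),"F",s['contact_force'].round(1),"op",round(s['opening'],3))
    print("tool trans mm",d.round(1), "" if Rt is None else ("twist",(R.inv()*Rt).as_rotvec().round(4)))
    return d
E
python3 -c "
from h import *
delta([538.6,-229.4,230],tooldown(1.361));print(axp(0),axp(24))"
```

```text
t 0.1 pos [168.3 601.5 230.6] rot [-3.14  -0.     2.869] q6 -0.0 F [ 0.3 -1.3  0.4] op 1.005
tool trans mm [-580.5 -700.4    1.5] ('twist', array([-1.0000e-03,  9.0000e-04,  1.5078e+00]))
[477.3744534  247.45377909 104.98742045] [471.44379317 245.60658413 128.16963648]
```

>>> jog_arm(moves=[{"grip":-1,"translation":[-0.012,-0.015,0],"twist":[0,0,0]},{"grip":-1,"translation":[-0.024,-0.029,0],"twist":[0,0,0]},{"grip":-1,"translation":[-0.024,-0.029,0],"twist":[0,0,0]},{"grip":-1,"translation":[-0.024,-0.029,0],"twist":[0,0,0]},{"grip":-1,"translation":[-0.024,-0.029,0],"twist":[0,0,0]},{"grip":-1,"translation":[-0.024,-0.029,0],"twist":[0,0,0]},{"grip":-1,"translation":[-0.024,-0.029,0],"twist":[0,0,0]},{"grip":-1,"translation":[-0.024,-0.029,0],"twist":[0,0,0]},{"grip":-1,"translation":[-0.024,-0.029,0],"twist":[0,0,0]},{"grip":-1,"translation":[-0.024,-0.029,0],"twist":[0,0,0]}])

```text
clock: 0.93
eef_pos: [313.7, 272.9, 231.2]
tcp_rot: [-3.141, 0.0, 2.869]
contact_force: [1.3, 0.7, 0.9]
opening: 1.001
```

>>> jog_arm(moves=[{"grip":-1,"translation":[-0.024,-0.029,0],"twist":[0,0,0]},{"grip":-1,"translation":[-0.024,-0.029,0],"twist":[0,0,0]},{"grip":-1,"translation":[-0.024,-0.029,0],"twist":[0,0,0]},{"grip":-1,"translation":[-0.024,-0.029,0],"twist":[0,0,0]},{"grip":-1,"translation":[-0.024,-0.029,0],"twist":[0,0,0]},{"grip":-1,"translation":[-0.024,-0.029,0],"twist":[0,0,0]},{"grip":-1,"translation":[-0.024,-0.029,0],"twist":[0,0,0]},{"grip":-1,"translation":[-0.024,-0.029,0],"twist":[0,0,0]},{"grip":-1,"translation":[-0.024,-0.029,0],"twist":[0,0,0]},{"grip":-1,"translation":[-0.024,-0.029,0],"twist":[0,0,0]}])

```text
clock: 1.77
eef_pos: [466.7, -71.3, 231.1]
tcp_rot: [3.141, -0.0, 2.868]
contact_force: [1.3, 0.2, 0.2]
opening: 0.998
```

```bash
python3 -c "
from h import *
delta([538.6,-229.4,230],tooldown(1.361))"
```

```text
t 1.77 pos [466.7 -71.3 231.1] rot [ 3.141 -0.     2.868] q6 -1.45 F [1.3 0.2 0.2] op 0.998
tool trans mm [-111.9 -132.9    1.1] ('twist', array([-1.0000e-04, -3.0000e-04,  1.5074e+00]))
```

>>> jog_arm(moves=[{"grip":-1,"translation":[-0.024,-0.029,0],"twist":[0,0,0]},{"grip":-1,"translation":[-0.024,-0.029,0],"twist":[0,0,0]},{"grip":-1,"translation":[-0.024,-0.029,0],"twist":[0,0,0]},{"grip":-1,"translation":[-0.024,-0.028,0],"twist":[0,0,0]},{"grip":-1,"translation":[-0.016,-0.018,0],"twist":[0,0,0]},{"grip":-1,"translation":[0,0,0],"twist":[0,0,0.116]},{"grip":-1,"translation":[0,0,0],"twist":[0,0,0.116]},{"grip":-1,"translation":[0,0,0],"twist":[0,0,0.116]},{"grip":-1,"translation":[0,0,0],"twist":[0,0,0.116]},{"grip":-1,"translation":[0,0,0],"twist":[0,0,0.116]}])

```text
clock: 2.6
eef_pos: [538.3, -227.5, 230.8]
tcp_rot: [-3.141, -0.001, 2.283]
contact_force: [-0.4, -0.0, 0.6]
opening: 1.0
```

>>> jog_arm(moves=[{"grip":-1,"translation":[0,0,0],"twist":[0,0,0.116]},{"grip":-1,"translation":[0,0,0],"twist":[0,0,0.116]},{"grip":-1,"translation":[0,0,0],"twist":[0,0,0.116]},{"grip":-1,"translation":[0,0,0],"twist":[0,0,0.116]},{"grip":-1,"translation":[0,0,0],"twist":[0,0,0.116]},{"grip":-1,"translation":[0,0,0],"twist":[0,0,0.116]},{"grip":-1,"translation":[0,0,0],"twist":[0,0,0.116]},{"grip":-1,"translation":[0,0,0],"twist":[0,0,0.116]},{"grip":-1,"translation":[0,0,0],"twist":[0,0,0]}])

```text
clock: 3.35
eef_pos: [538.4, -227.4, 230.9]
tcp_rot: [-3.141, -0.0, 1.356]
contact_force: [-0.2, -0.3, 0.1]
opening: 0.999
```

```bash
python3 -c "
from h import *
delta([538.6,-229.4,81],tooldown(1.361))"
```

```text
t 3.35 pos [ 538.4 -227.4  230.9] rot [-3.141 -0.     1.356] q6 -0.19 F [-0.2 -0.3  0.1] op 0.999
tool trans mm [ -1.9   0.8 149.9] ('twist', array([-0.0007, -0.0001, -0.0055]))
```

>>> jog_arm(moves=[{"grip":-1,"translation":[-0.002,0.001,0.02],"twist":[0,0,0]},{"grip":-1,"translation":[0,0,0.035],"twist":[0,0,0]},{"grip":-1,"translation":[0,0,0.035],"twist":[0,0,0]},{"grip":-1,"translation":[0,0,0.03],"twist":[0,0,0]},{"grip":-1,"translation":[0,0,0.02],"twist":[0,0,0]},{"grip":-1,"translation":[0,0,0.01],"twist":[0,0,0]},{"grip":-1,"translation":[0,0,0],"twist":[0,0,0]}])

```text
clock: 3.93
eef_pos: [537.7, -229.1, 79.0]
tcp_rot: [-3.137, -0.001, 1.363]
contact_force: [-0.8, 0.5, 0.3]
opening: 0.999
```

Run:
```python
from h import *
delta([538.6,-229.4,81],tooldown(1.361))
p,d=r.grab_frame("side");crop(p,220,230,120,90,6,"pics/g1.png")
```

```text
t 3.93 pos [ 537.7 -229.1   79. ] rot [-3.137e+00 -1.000e-03  1.363e+00] q6 -0.2 F [-0.8  0.5  0.3] op 0.999
tool trans mm [-0.1  1.  -2. ] ('twist', array([-0.0042, -0.0008,  0.0025]))
```

View pics/g1.png

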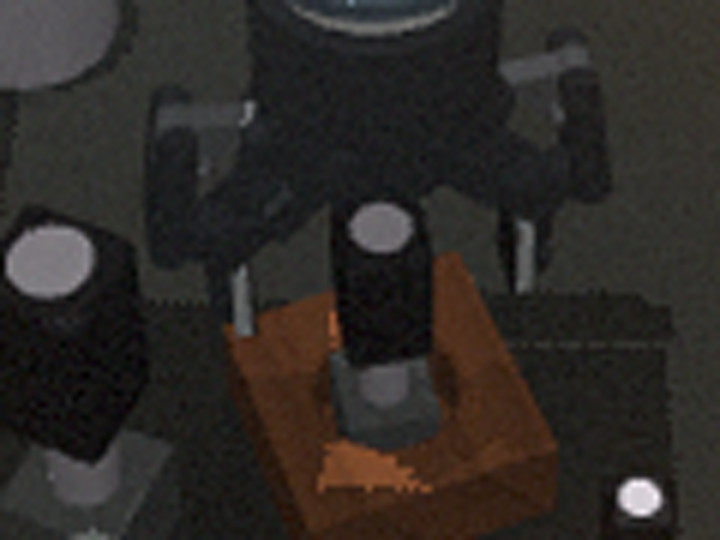

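The crop shows the fingers straddling the black handle (white top at crop px 380,228) in the block. Now I close the gripper.

>>> jog_arm(moves=[{"grip":0,"translation":[0,0.001,0],"twist":[0,0,0]},{"grip":0.2,"translation":[0,0,0],"twist":[0,0,0]},{"grip":0.4,"translation":[0,0,0],"twist":[0,0,0]},{"grip":1,"translation":[0,0,0],"twist":[0,0,0]},{"grip":1,"translation":[0,0,0],"twist":[0,0,0]},{"grip":1,"translation":[0,0,0],"twist":[0,0,0]},{"grip":1,"translation":[0,0,0],"twist":[0,0,0]},{"grip":1,"translation":[0,0,0],"twist":[0,0,0]}], squeeze=80)

```text
clock: 4.65
eef_pos: [540.4, -230.1, 82.4]
tcp_rot: [3.141, 0.0, 1.361]
contact_force: [-1.6, 0.9, 6.1]
opening: 0.341
```

Run:
```python
from h import *
delta([538.6,-229.4,81],tooldown(1.361))
```

```text
t 4.65 pos [ 540.4 -230.1   82.4] rot [3.141 0.    1.361] q6 -0.2 F [-1.6  0.9  6.1] op 0.341
tool trans mm [ 0.3 -1.9  1.4] ('twist', array([ 0.0009,  0.0002, -0.0001]))
```

>>> jog_arm(moves=[{"grip":1,"translation":[0,0,-0.005],"twist":[0,0,0]},{"grip":1,"translation":[0,0,-0.015],"twist":[0,0,0]},{"grip":1,"translation":[0,0,-0.025],"twist":[0,0,0]},{"grip":1,"translation":[0,0,-0.03],"twist":[0,0,0]},{"grip":1,"translation":[0,0,-0.03],"twist":[0,0,0]},{"grip":1,"translation":[0,0,-0.03],"twist":[0,0,0]},{"grip":1,"translation":[0,0,-0.025],"twist":[0,0,0]},{"grip":1,"translation":[0,0,-0.01],"twist":[0,0,0]},{"grip":1,"translation":[0,0,0],"twist":[0,0,0]},{"grip":1,"translation":[0,0,0],"twist":[0,0,0]}])

```text
clock: 5.48
eef_pos: [539.8, -229.7, 250.6]
tcp_rot: [-3.141, -0.0, 1.361]
contact_force: [0.1, 0.2, -4.4]
opening: 0.34
```

Run:
```python
from h import *
delta(axp(24+50+72.4),toolplug(46.0+90))
s=r.sense();print(s['wrist_torque'].round(2),s['opening'])
p,d=r.grab_frame("side");np.savez("pics/s2.npz",p=p,d=d);crop(p,220,150,140,105,5,"pics/g2.png")
p,d=r.grab_frame("top");np.savez("pics/t2.npz",p=p,d=d)
```

```text
t 5.48 pos [ 539.8 -229.7  250.6] rot [-3.141 -0.     1.361] q6 -0.2 F [ 0.1  0.2 -4.4] op 0.34
tool trans mm [ 435.2 -193.5    4.3] ('twist', array([-0.2789, -0.0411, -1.3067]))
[ 0.03 -0.01 -0.02] 0.340494414708957
```

View pics/g2.png

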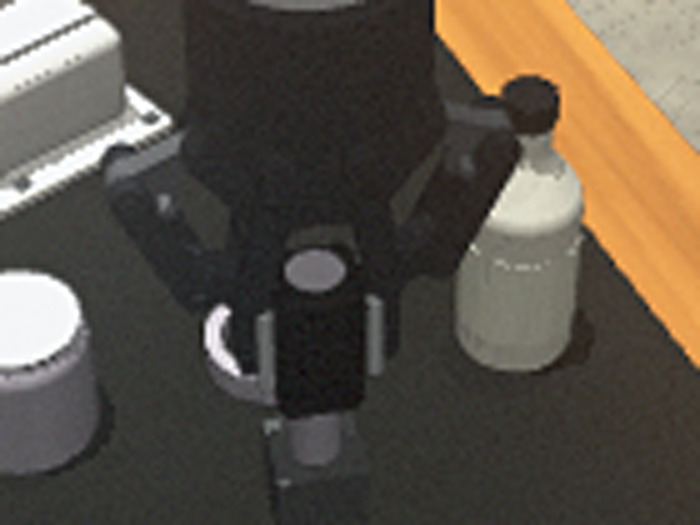

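>>> jog_arm(moves=[{"grip":1,"translation":[0.017,-0.008,0],"twist":[0,0,0]},{"grip":1,"translation":[0.034,-0.015,0],"twist":[0,0,0]},{"grip":1,"translation":[0.034,-0.015,0],"twist":[0,0,0]},{"grip":1,"translation":[0.034,-0.015,0],"twist":[0,0,0]},{"grip":1,"translation":[0.034,-0.015,0],"twist":[0,0,0]},{"grip":1,"translation":[0.034,-0.015,0],"twist":[0,0,0]},{"grip":1,"translation":[0.034,-0.015,0],"twist":[0,0,0]},{"grip":1,"translation":[0.034,-0.015,0],"twist":[0,0,0]},{"grip":1,"translation":[0.034,-0.015,0],"twist":[0,0,0]},{"grip":1,"translation":[0.034,-0.015,0],"twist":[0,0,0]}])

```text
clock: 6.42
eef_pos: [466.0, 117.2, 249.6]
tcp_rot: [-3.139, 0.001, 1.361]
contact_force: [0.9, 0.5, -3.1]
opening: 0.34
```

>>> jog_arm(moves=[{"grip":1,"translation":[0.034,-0.015,0],"twist":[0,0,0]},{"grip":1,"translation":[0.034,-0.015,0],"twist":[0,0,0]},{"grip":1,"translation":[0.028,-0.013,0],"twist":[0,0,0]},{"grip":1,"translation":[0.016,-0.007,0],"twist":[0,0,0]},{"grip":1,"translation":[0,0,0],"twist":[-0.0116,-0.0017,-0.0545]},{"grip":1,"translation":[0,0,0],"twist":[-0.0232,-0.0034,-0.109]},{"grip":1,"translation":[0,0,0],"twist":[-0.0232,-0.0034,-0.109]},{"grip":1,"translation":[0,0,0],"twist":[-0.0232,-0.0034,-0.109]},{"grip":1,"translation":[0,0,0],"twist":[-0.0232,-0.0034,-0.109]},{"grip":1,"translation":[0,0,0],"twist":[-0.0232,-0.0034,-0.109]}])

```text
clock: 7.25
eef_pos: [441.1, 235.4, 249.3]
tcp_rot: [3.03, 0.056, 1.964]
contact_force: [-0.5, 0.6, -3.1]
opening: 0.338
```

>>> jog_arm(moves=[{"grip":1,"translation":[0,0,0],"twist":[-0.0232,-0.0034,-0.109]},{"grip":1,"translation":[0,0,0],"twist":[-0.0232,-0.0034,-0.109]},{"grip":1,"translation":[0,0,0],"twist":[-0.0232,-0.0034,-0.109]},{"grip":1,"translation":[0,0,0],"twist":[-0.0232,-0.0034,-0.109]},{"grip":1,"translation":[0,0,0],"twist":[-0.0232,-0.0034,-0.109]},{"grip":1,"translation":[0,0,0],"twist":[-0.0232,-0.0034,-0.109]},{"grip":1,"translation":[0,0,0],"twist":[-0.0116,-0.0017,-0.0545]},{"grip":1,"translation":[0,0,0],"twist":[0,0,0]},{"grip":1,"translation":[0,0,0],"twist":[0,0,0]}])

```text
clock: 8.0
eef_pos: [441.3, 235.2, 249.9]
tcp_rot: [2.96, 0.185, 2.658]
contact_force: [0.3, -0.2, -2.2]
opening: 0.343
```

Run:
```python
from h import *
delta(axp(24+50+72.4),toolplug(46.0+90))
s=r.sense();print(s['wrist_torque'].round(2),s['opening'])
p,d=r.grab_frame("side");np.savez("pics/s3.npz",p=p,d=d);crop(p,130,70,140,105,5,"pics/g3.png")
p,d=r.grab_frame("top");np.savez("pics/t3.npz",p=p,d=d);crop(p,20,200,140,105,5,"pics/g3t.png")
```

```text
t 8.0 pos [441.3 235.2 249.9] rot [2.96  0.185 2.658] q6 -0.53 F [ 0.3 -0.2 -2.2] op 0.343
tool trans mm [1.1 0.2 3.4] ('twist', array([-0.0026, -0.0018, -0.001 ]))
[-0.05  0.27  0.04] 0.34314206885410686
```

View pics/g3.png

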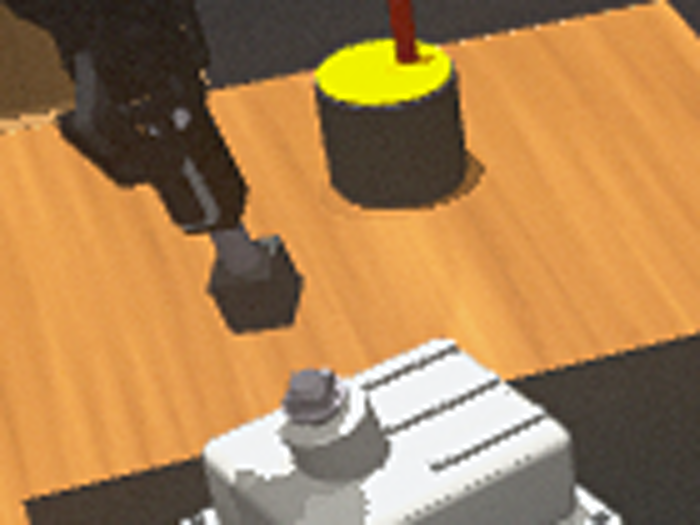

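View pics/g3t.png

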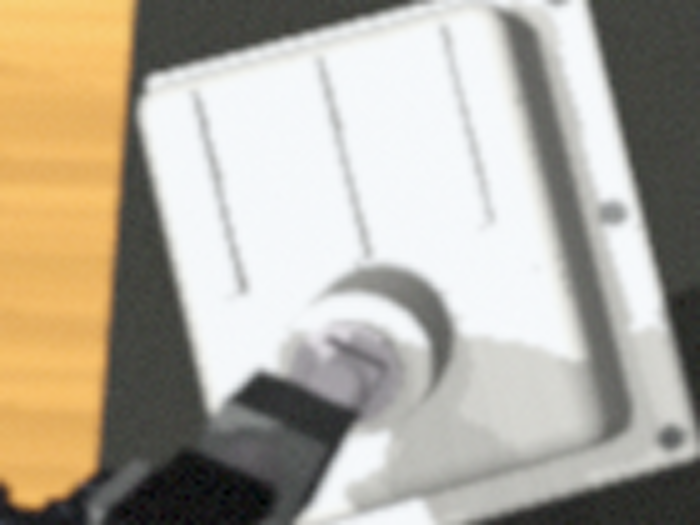

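The side crop shows the driver inline above the plug: socket at crop (255,285), plug at (312,392). I'll check the socket's position against the axis using depth.

Run:
```python
from h import *
for n,f in(("side","s3"),("top","t3")):
    Z=np.load(f"pics/{f}.npz");W=pts(n,Z['d'])@B.T
    W[...,:2]-=AX;W[...,2]-=S0
    m=(np.hypot(W[...,0],W[...,1])<40)&(W[...,2]>60)&(W[...,2]<115)
    X=W[m];print(n,len(X),"h range",np.percentile(X[:,2],[0,1,5,50]).round(1))
    for lo in(74,82,90,98):
        k=X[(X[:,2]>lo)&(X[:,2]<lo+8)]
        if len(k)>8: print(lo,len(k),"min",k[:,:2].min(0).round(1),"max",k[:,:2].max(0).round(1),cv2.minAreaRect(k[:,:2].astype(np.float32)))
    k=X[(X[:,2]>79)&(X[:,2]<101)]
    a=np.radians(46);u=k[:,0]*np.cos(a)+k[:,1]*np.sin(a);v=-k[:,0]*np.sin(a)+k[:,1]*np.cos(a)
    print("u",np.percentile(u,[1,10,50,90,99]).round(1),"v",np.percentile(v,[1,10,50,90,99]).round(1))
```

```text
side 263 h range [ 77.2  78.9  80.7 100.8]
74 20 min [-20.7 -23. ] max [23.7 -1.1] ((1.267120361328125, -12.27104663848877), (21.358827590942383, 44.36867904663086), 88.69734191894531)
82 50 min [-20.7 -25.3] max [23.6 -1.9] ((1.3231525421142578, -13.714052200317383), (23.172277450561523, 44.32855224609375), 89.3408203125)
90 43 min [-20.1 -24.7] max [25.   1.2] ((3.1322383880615234, -12.352655410766602), (45.17784118652344, 24.501371383666992), 3.2513163089752197)
98 55 min [-22.  -24.6] max [24.9  0.3] ((1.7467899322509766, -12.47996711730957), (47.03205871582031, 24.351675033569336), 1.4959661960601807)
u [-18.7 -16.9 -14.7   7.5  15.4] v [-19.5 -18.8 -11.3   8.3  13.4]
top 508 h range [ 77.6  78.9  81.4 108.5]
74 29 min [-19.7 -25.6] max [23.5 -1. ] ((2.9050064086914062, -14.18698787689209), (43.29813003540039, 22.622650146484375), 5.107556343078613)
82 61 min [-21.8 -24.5] max [23.9 -2. ] ((1.1882667541503906, -13.441883087158203), (45.722843170166016, 22.072418212890625), 0.9161999821662903)
90 64 min [-21.4 -24.9] max [24.6 -1.8] ((1.895578384399414, -13.613959312438965), (45.994136810302734, 22.512359619140625), 1.5032023191452026)
98 72 min [-20.3 -24.8] max [24.  -0.5] ((2.778228759765625, -13.512969017028809), (44.452980041503906, 22.472301483154297), 4.755496978759766)
u [-17.2 -16.9  -4.7  11.7  15.3] v [-19.4 -19.  -18.3  -0.7  13.2]
```

Measured socket centre sits at (+1.4, -1.7) mm off the axis, about 2.2 mm along tool -x. Correcting that, then approaching to about 8 mm above the plug.

>>> jog_arm(moves=[{"grip":1,"translation":[0.0022,0.0002,0.01],"twist":[0,0,0]},{"grip":1,"translation":[0,0,0.015],"twist":[0,0,0]},{"grip":1,"translation":[0,0,0.012],"twist":[0,0,0]},{"grip":1,"translation":[0,0,0.008],"twist":[0,0,0]},{"grip":1,"translation":[0,0,0],"twist":[0,0,0]},{"grip":1,"translation":[0,0,0],"twist":[0,0,0]}])

```text
clock: 8.6
eef_pos: [451.1, 240.3, 206.7]
tcp_rot: [2.959, 0.186, 2.659]
contact_force: [0.1, 1.7, -2.8]
opening: 0.341
```

```bash
cat >> h.py <<'E'
def chk(n,Z):
    W=pts(n,Z)@B.T;W[...,:2]-=AX;W[...,2]-=S0
    return W
def force():
    s=r.sense();print("t",round(s['clock'],2),"F_B",(B@s['contact_force']).round(2),"T_B",(B@s['wrist_torque']).round(2),"op",round(s['opening'],3))
def rimh():
    s,q,R=st();tip=q+72.4*R.as_matrix()[:,2];b=B@tip;print("rim h",(b[2]-S0).round(2),"off(raw)",(b[:2]-AX).round(2),"angle",np.degrees(np.arctan2(R.as_matrix()[:,0]@ey,R.as_matrix()[:,0]@ex)).round(2),"axis err",(B@R.as_matrix()[:,2]).round(4)[:2])
E
python3 - <<'E'
from h import *
force();rimh()
for n in("side","top"):
    p,d=r.grab_frame(n);W=chk(n,d);crop(p,*((150,100,100,75) if n=="side" else (40,220,100,75)),7,f"pics/g4{n}.png")
    m=(np.hypot(W[...,0],W[...,1])<40)&(W[...,2]>38)&(W[...,2]<60);k=W[m]
    a=np.radians(46);u=k[:,0]*np.cos(a)+k[:,1]*np.sin(a);v=-k[:,0]*np.sin(a)+k[:,1]*np.cos(a)
    print(n,len(k),"x",np.percentile(k[:,0],[1,99]).round(1),"y",np.percentile(k[:,1],[1,99]).round(1),"u",np.percentile(u,[3,10,50]).round(1),"v",np.percentile(v,[3,10,50]).round(1))
E
```

```text
t 8.6 F_B [-0.18  1.59 -2.88] T_B [ 0.04  0.22 -0.01] op 0.341
rim h 32.92 off(raw) [-0.06  0.97] angle 136.05 axis err [-0.0017 -0.0002]
side 115 x [-21.7  22.9] y [-24.1   0.5] u [-17.7 -16.9 -14.1] v [-17.8 -17.1  -8.6]
top 147 x [-21.5  23.6] y [-22.6   0.4] u [-16.1 -15.9  -4.3] v [-17.7 -17.5 -16.7]
```

View pics/g4side.png

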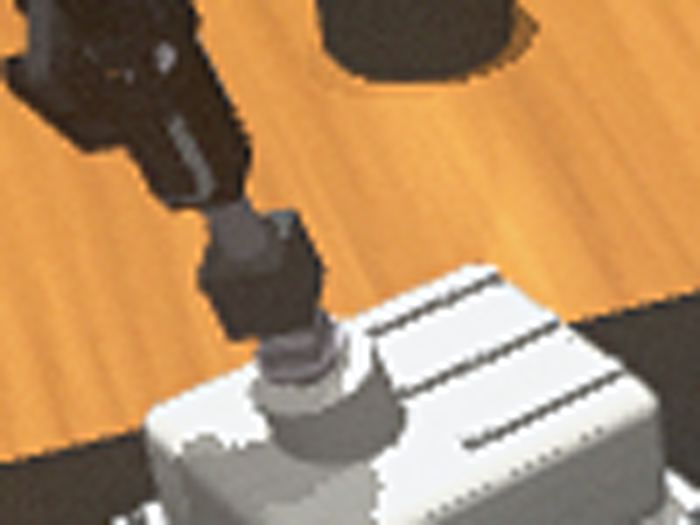

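View pics/g4top.png

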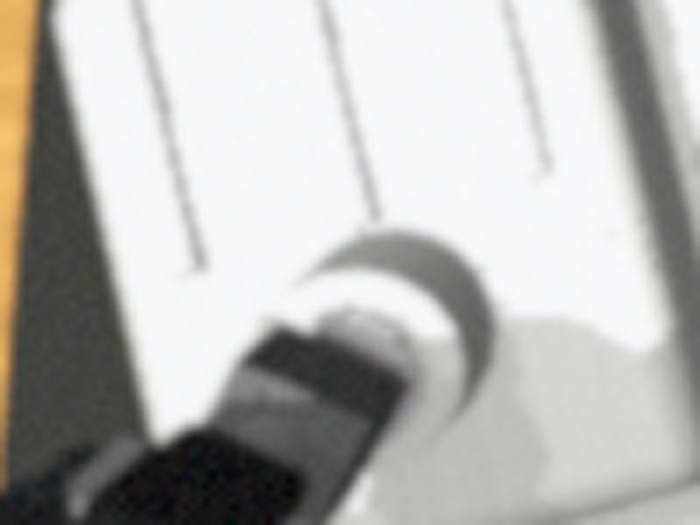

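>>> jog_arm(moves=[{"grip":1,"translation":[0.0006,0,0.003],"twist":[0,0,0]},{"grip":1,"translation":[0,0,0.003],"twist":[0,0,0]},{"grip":1,"translation":[0,0,0.003],"twist":[0,0,0]},{"grip":1,"translation":[0,0,0.001],"twist":[0,0,0]},{"grip":1,"translation":[0,0,0],"twist":[0,0,0]}])

```text
clock: 9.12
eef_pos: [453.2, 241.4, 197.3]
tcp_rot: [2.958, 0.187, 2.659]
contact_force: [0.3, 0.0, -4.1]
opening: 0.34
```

```bash
python3 -c "
from h import *
force();rimh()"
```

```text
t 9.12 F_B [-0.82 -0.07 -4.  ] T_B [-0.02  0.24  0.02] op 0.34
rim h 23.25 off(raw) [-0.22  1.38] angle 136.06 axis err [-0.0007  0.    ]
```

>>> jog_arm(moves=[{"grip":1,"translation":[0,0,0.001],"twist":[0,0,0]},{"grip":1,"translation":[0,0,0.001],"twist":[0,0,0]},{"grip":1,"translation":[0,0,0.001],"twist":[0,0,0]},{"grip":1,"translation":[0,0,0],"twist":[0,0,0]}])

```text
clock: 9.45
eef_pos: [454.0, 241.7, 194.6]
tcp_rot: [2.958, 0.187, 2.659]
contact_force: [0.5, -0.6, -2.6]
opening: 0.344
```

```bash
python3 -c "
from h import *
force();rimh()"
```

```text
t 9.45 F_B [-0.4  -0.77 -2.61] T_B [0.03 0.31 0.01] op 0.344
rim h 20.39 off(raw) [-0.03  1.41] angle 136.06 axis err [-0.0004  0.0001]
```

>>> jog_arm(moves=[{"grip":1,"translation":[0,0,0.001],"twist":[0,0,0]},{"grip":1,"translation":[0,0,0],"twist":[0,0,0]}])

```text
clock: 9.62
eef_pos: [454.3, 241.8, 193.7]
tcp_rot: [2.958, 0.187, 2.66]
contact_force: [0.5, -0.7, -2.7]
opening: 0.342
```

```bash
python3 -c "
from h import *
force();rimh()"
```

```text
t 9.62 F_B [-0.48 -0.77 -2.69] T_B [-0.    0.28  0.04] op 0.342
rim h 19.4 off(raw) [-0.01  1.45] angle 136.07 axis err [-0.0003  0.0001]
```

>>> jog_arm(moves=[{"grip":1,"translation":[0,0,0.001],"twist":[0,0,0]},{"grip":1,"translation":[0,0,0],"twist":[0,0,0]}])

```text
clock: 9.78
eef_pos: [454.5, 241.8, 192.7]
tcp_rot: [2.958, 0.187, 2.659]
contact_force: [-0.5, 0.1, -3.6]
opening: 0.34
```

>>> jog_arm(moves=[{"grip":1,"translation":[0,0,0.001],"twist":[0,0,0]},{"grip":1,"translation":[0,0,0],"twist":[0,0,0]}])

```text
clock: 9.95
eef_pos: [454.7, 241.9, 191.7]
tcp_rot: [2.958, 0.187, 2.659]
contact_force: [-0.5, -0.3, -3.1]
opening: 0.342
```

```bash
python3 -c "
from h import *
force();rimh()"
```

```text
t 9.95 F_B [-1.37 -0.16 -2.84] T_B [0.01 0.28 0.04] op 0.342
rim h 17.39 off(raw) [-0.05  1.44] angle 136.07 axis err [-0.0004  0.0001]
```

>>> jog_arm(moves=[{"grip":1,"translation":[0,0,0.001],"twist":[0,0,0]},{"grip":1,"translation":[0,0,0.001],"twist":[0,0,0]},{"grip":1,"translation":[0,0,0],"twist":[0,0,0]}])

```text
clock: 10.2
eef_pos: [455.2, 242.0, 189.7]
tcp_rot: [2.958, 0.187, 2.66]
contact_force: [0.1, 0.9, -2.4]
opening: 0.341
```

>>> jog_arm(moves=[{"grip":1,"translation":[0,0,0.001],"twist":[0,0,0]},{"grip":1,"translation":[0,0,0.0005],"twist":[0,0,0]},{"grip":1,"translation":[0,0,0],"twist":[0,0,0]}])

```text
clock: 10.45
eef_pos: [455.6, 242.2, 188.3]
tcp_rot: [2.958, 0.187, 2.66]
contact_force: [-0.4, 1.0, -2.8]
opening: 0.345
```

Run:
```python
from h import *
force();rimh()
p,d=r.grab_frame("side");crop(p,150,100,100,75,7,"pics/g5.png")
```

```text
t 10.45 F_B [-0.82  1.04 -2.71] T_B [ 0.02  0.34 -0.03] op 0.345
rim h 13.9 off(raw) [-0.03  1.43] angle 136.07 axis err [-0.0004  0.0001]
```

View pics/g5.png

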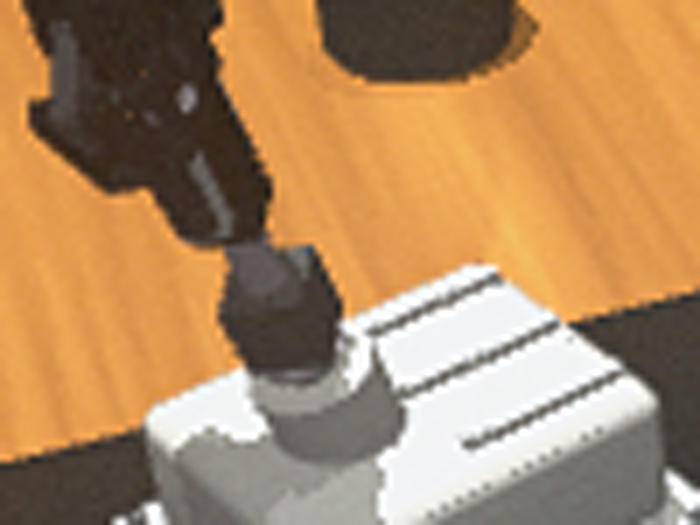

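The crop shows the socket (280,330) over the head, with the flange just below its rim at (290,378). It dropped in without contact force. I continue down to the flange.

>>> jog_arm(moves=[{"grip":1,"translation":[0,0,0.001],"twist":[0,0,0]},{"grip":1,"translation":[0,0,0.0005],"twist":[0,0,0]},{"grip":1,"translation":[0,0,0],"twist":[0,0,0]}])

```text
clock: 10.75
eef_pos: [456.0, 242.3, 186.9]
tcp_rot: [2.958, 0.187, 2.66]
contact_force: [-0.8, -0.4, -2.1]
opening: 0.343
```

>>> jog_arm(moves=[{"grip":1,"translation":[0,0,0.0005],"twist":[0,0,0]},{"grip":1,"translation":[0,0,0],"twist":[0,0,0]}])

```text
clock: 10.92
eef_pos: [456.1, 242.3, 186.5]
tcp_rot: [2.958, 0.187, 2.659]
contact_force: [-0.5, 0.4, -1.8]
opening: 0.34
```

>>> jog_arm(moves=[{"grip":1,"translation":[0,0,0.0005],"twist":[0,0,0]},{"grip":1,"translation":[0,0,0],"twist":[0,0,0]}])

```text
clock: 11.08
eef_pos: [456.2, 242.4, 186.0]
tcp_rot: [2.958, 0.187, 2.66]
contact_force: [-0.2, -0.6, -3.5]
opening: 0.342
```

Run:
```python
from h import *
force();rimh()
```

```text
t 11.08 F_B [-1.25 -0.53 -3.28] T_B [-0.01  0.24  0.03] op 0.342
rim h 11.47 off(raw) [-0.01  1.45] angle 136.07 axis err [-0.0003  0.0001]
```

>>> jog_arm(moves=[{"grip":1,"translation":[0,0,0.0005],"twist":[0,0,0]},{"grip":1,"translation":[0,0,0],"twist":[0,0,0]}])

```text
clock: 11.25
eef_pos: [456.5, 242.5, 185.6]
tcp_rot: [2.958, 0.187, 2.659]
contact_force: [-0.9, 0.5, -2.3]
opening: 0.344
```

>>> jog_arm(moves=[{"grip":1,"translation":[0,0,0.0005],"twist":[0,0,0]},{"grip":1,"translation":[0,0,0],"twist":[0,0,0]}])

```text
clock: 11.42
eef_pos: [456.6, 242.5, 185.4]
tcp_rot: [2.958, 0.187, 2.659]
contact_force: [-1.7, 0.0, 2.3]
opening: 0.345
```

Run:
```python
from h import *
force();rimh()
```

```text
t 11.42 F_B [-0.93  0.53  2.64] T_B [ 0.04  0.51 -0.  ] op 0.345
rim h 10.77 off(raw) [0.22 1.5 ] angle 136.06 axis err [0.0001 0.0002]
```

Seated: contact at rim h=10.8, where about 11 is expected, with about 5 N. Now I turn clockwise about the driver's axis, which lies about 1.3 mm along tool -x from the tool axis, following the pitch.

>>> jog_arm(moves=[{"grip":1,"translation":[-2e-05,0.0001,2e-05],"twist":[0,0,0.06]},{"grip":1,"translation":[-2e-05,0.0001,2e-05],"twist":[0,0,0.08]},{"grip":1,"translation":[-2e-05,0.0001,2e-05],"twist":[0,0,0.08]},{"grip":1,"translation":[-2e-05,0.0001,2e-05],"twist":[0,0,0.08]}])

```text
clock: 11.75
eef_pos: [456.7, 242.7, 185.3]
tcp_rot: [2.911, 0.124, 2.359]
contact_force: [-3.5, -0.9, 2.8]
opening: 0.335
```

Run:
```python
from h import *
force();rimh()
```

```text
t 11.75 F_B [-2.75  0.17  3.65] T_B [0.03 0.67 0.18] op 0.335
rim h 10.69 off(raw) [0.32 1.67] angle 118.67 axis err [-0.0004  0.0001]
```

>>> jog_arm(moves=[{"grip":1,"translation":[-2e-05,0.0001,2e-05],"twist":[0,0,0.08]},{"grip":1,"translation":[-2e-05,0.0001,2e-05],"twist":[0,0,0.08]},{"grip":1,"translation":[-2e-05,0.0001,2e-05],"twist":[0,0,0.08]},{"grip":1,"translation":[-2e-05,0.0001,2e-05],"twist":[0,0,0.08]},{"grip":1,"translation":[-2e-05,0.0001,2e-05],"twist":[0,0,0.08]}])

```text
clock: 12.17
eef_pos: [457.1, 242.7, 185.3]
tcp_rot: [2.882, 0.026, 1.97]
contact_force: [-2.3, -2.3, 2.6]
opening: 0.34
```

Run:
```python
from h import *
force();rimh()
```

```text
t 12.17 F_B [-2.14 -1.46  3.23] T_B [-0.3   0.66  0.22] op 0.34
rim h 10.55 off(raw) [0.65 1.5 ] angle 95.77 axis err [-0.0006 -0.0003]
```

>>> jog_arm(moves=[{"grip":1,"translation":[-2e-05,0.0001,2e-05],"twist":[0,0,0.08]},{"grip":1,"translation":[-2e-05,0.0001,2e-05],"twist":[0,0,0.08]},{"grip":1,"translation":[-2e-05,0.0001,2e-05],"twist":[0,0,0.08]},{"grip":1,"translation":[-2e-05,0.0001,2e-05],"twist":[0,0,0.08]},{"grip":1,"translation":[-2e-05,0.0001,2e-05],"twist":[0,0,0.08]}])

```text
clock: 12.58
eef_pos: [457.5, 242.6, 185.3]
tcp_rot: [2.892, -0.076, 1.583]
contact_force: [-2.5, -3.0, 2.6]
opening: 0.34
```

Run:
```python
from h import *
force();rimh()
```

```text
t 12.58 F_B [-2.52 -2.06  3.34] T_B [-0.56  0.76  0.19] op 0.34
rim h 10.42 off(raw) [1.02 1.18] angle 72.85 axis err [-0.0009 -0.0006]
```

>>> jog_arm(moves=[{"grip":1,"translation":[-7e-05,7e-05,2e-05],"twist":[0,0,0.08]},{"grip":1,"translation":[-7e-05,7e-05,2e-05],"twist":[0,0,0.08]},{"grip":1,"translation":[-7e-05,7e-05,2e-05],"twist":[0,0,0.08]},{"grip":1,"translation":[-7e-05,7e-05,2e-05],"twist":[0,0,0.08]},{"grip":1,"translation":[-7e-05,7e-05,2e-05],"twist":[0,0,0.08]}])

```text
clock: 13.0
eef_pos: [457.8, 242.1, 185.2]
tcp_rot: [2.94, -0.166, 1.19]
contact_force: [-1.4, -3.4, 3.5]
opening: 0.343
```

Run:
```python
from h import *
force();rimh()
```

```text
t 13.0 F_B [-1.39 -2.79  3.98] T_B [-0.69  0.74  0.22] op 0.343
rim h 10.31 off(raw) [1.11 0.6 ] angle 49.94 axis err [-0.001  -0.0008]
```

>>> jog_arm(moves=[{"grip":1,"translation":[-7e-05,0.00013,2e-05],"twist":[0,0,0.08]},{"grip":1,"translation":[-7e-05,0.00013,2e-05],"twist":[0,0,0.08]},{"grip":1,"translation":[-7e-05,0.00013,2e-05],"twist":[0,0,0.08]},{"grip":1,"translation":[-7e-05,0.00013,2e-05],"twist":[0,0,0.08]}])

```text
clock: 13.33
eef_pos: [458.0, 241.5, 185.1]
tcp_rot: [3.002, -0.221, 0.869]
contact_force: [-4.4, -2.8, 3.2]
opening: 0.336
```

Run:
```python
from h import *
force();rimh()
```

```text
t 13.33 F_B [-4.08 -1.37  4.4 ] T_B [-0.54  0.88  0.21] op 0.336
rim h 10.19 off(raw) [1.02 0.03] angle 31.6 axis err [-0.0014 -0.0008]
```

>>> jog_arm(moves=[{"grip":1,"translation":[-7e-05,0.00013,2e-05],"twist":[0,0,0.08]},{"grip":1,"translation":[-7e-05,0.00013,2e-05],"twist":[0,0,0.08]},{"grip":1,"translation":[-7e-05,0.00013,2e-05],"twist":[0,0,0.08]},{"grip":1,"translation":[0,0,0],"twist":[0,0,0]}])

```text
clock: 13.67
eef_pos: [458.0, 241.1, 184.9]
tcp_rot: [3.06, -0.247, 0.624]
contact_force: [-3.2, -2.7, 4.1]
opening: 0.346
```

Run:
```python
from h import *
force();rimh()
p,d=r.grab_frame("side");crop(p,150,100,100,75,7,"pics/g6.png")
```

```text
t 13.67 F_B [-2.67 -1.66  5.  ] T_B [-0.52  1.09  0.06] op 0.346
rim h 10.09 off(raw) [ 0.84 -0.32] angle 17.85 axis err [-0.0017 -0.0006]
```

View pics/g6.png

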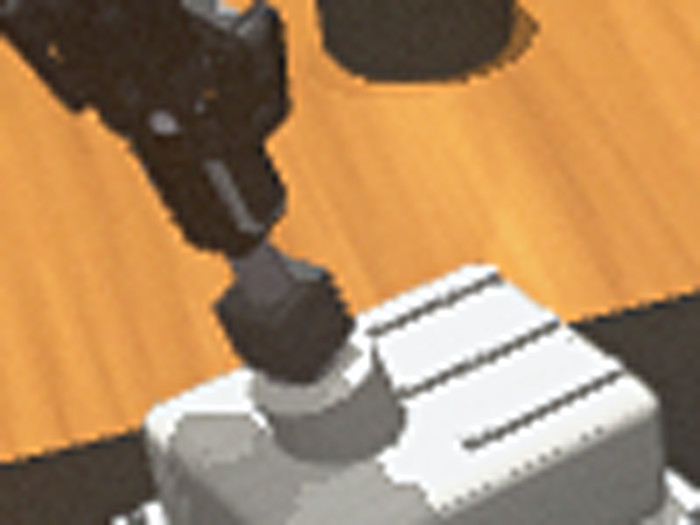

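The driver is turned 118°, with 0.18–0.22 N·m felt throughout and the rim down about 0.65 mm, which fits the pitch. Now I ease the side load and draw off along the axis.

>>> jog_arm(moves=[{"grip":1,"translation":[-0.00025,0.0001,0],"twist":[0,0,-0.05]},{"grip":1,"translation":[0,0,-0.0005],"twist":[0,0,0]},{"grip":1,"translation":[0,0,-0.001],"twist":[0,0,0]},{"grip":1,"translation":[0,0,-0.001],"twist":[0,0,0]}])

```text
clock: 14.05
eef_pos: [457.5, 241.1, 187.1]
tcp_rot: [3.047, -0.243, 0.678]
contact_force: [-0.3, -1.0, -3.9]
opening: 0.342
```

Run:
```python
from h import *
force();rimh()
```

```text
t 14.05 F_B [-1.56 -0.84 -3.58] T_B [-0.09  0.56  0.02] op 0.342
rim h 12.3 off(raw) [ 1.05 -0.13] angle 20.88 axis err [-0.001 -0.   ]
```

>>> jog_arm(moves=[{"grip":1,"translation":[0,0,-0.0015],"twist":[0,0,0]},{"grip":1,"translation":[0,0,-0.0015],"twist":[0,0,0]},{"grip":1,"translation":[0,0,-0.002],"twist":[0,0,0]},{"grip":1,"translation":[0,0,-0.002],"twist":[0,0,0]},{"grip":1,"translation":[0,0,-0.002],"twist":[0,0,0]}])

```text
clock: 14.47
eef_pos: [455.9, 240.8, 196.6]
tcp_rot: [3.046, -0.245, 0.678]
contact_force: [0.4, -0.5, -2.8]
opening: 0.34
```

Run:
```python
from h import *
force();rimh()
```

```text
t 14.47 F_B [-0.47 -0.58 -2.77] T_B [-0.05  0.29 -0.01] op 0.34
rim h 21.89 off(raw) [2.1  0.09] angle 20.89 axis err [0.0009 0.0004]
```

>>> jog_arm(moves=[{"grip":1,"translation":[0,0,-0.004],"twist":[0,0,0]},{"grip":1,"translation":[0,0,-0.006],"twist":[0,0,0]},{"grip":1,"translation":[0,0,-0.01],"twist":[0,0,0]},{"grip":1,"translation":[0,0,-0.015],"twist":[0,0,0]},{"grip":1,"translation":[0,0,-0.015],"twist":[0,0,0]},{"grip":1,"translation":[0,0,-0.01],"twist":[0,0,0]},{"grip":1,"translation":[0,0,0],"twist":[0,0,0]},{"grip":1,"translation":[0,0,0],"twist":[0,0,0]}])

```text
clock: 15.13
eef_pos: [441.0, 236.2, 254.8]
tcp_rot: [3.046, -0.246, 0.679]
contact_force: [0.0, -0.5, -3.6]
opening: 0.341
```

Run:
```python
from h import *
force();rimh()
delta([539.8,-229.9,250.0],tooldown(1.361))
a=[]
for n in("side","top"):
    p,d=r.grab_frame(n);np.savez(f"pics/{n}7.npz",p=p,d=d);x,y=(150,100) if n=="side" else (40,220)
    a.append(cv2.resize(p[y:y+75,x:x+100,::-1],None,fx=4,fy=4,interpolation=cv2.INTER_CUBIC))
    W=chk(n,d);m=(np.hypot(W[...,0],W[...,1])<17)&(W[...,2]>12)&(W[...,2]<35)
    k=W[m&(W[...,2]>13)&(W[...,2]<25)];print(n,len(k),"top h",np.percentile(W[m][:,2],[90,98]),cv2.minAreaRect(k[:,:2].astype(np.float32)))
cv2.imwrite("pics/g7.png",np.hstack(a))
```

```text
t 15.13 F_B [-1.08 -0.51 -3.43] T_B [ 0.05  0.32 -0.05] op 0.341
rim h 82.21 off(raw) [2.11 0.09] angle 20.9 axis err [0.0016 0.0006]
t 15.13 pos [441.  236.2 254.8] rot [ 3.046 -0.246  0.679] q6 1.48 F [ 0.  -0.5 -3.6] op 0.341
tool trans mm [-210.4  427.4   -7.1] ('twist', array([ 0.1751, -0.2038, -0.6901]))
side 65 top h [24.42244639 25.43660876] ((1.7874207496643066, 0.3558692932128906), (24.654438018798828, 25.43663787841797), 24.475950241088867)
top 181 top h [24.76013529 25.80903448] ((-0.503791332244873, 0.44269561767578125), (26.913949966430664, 23.50535774230957), 30.576290130615234)
```

View pics/g7.png

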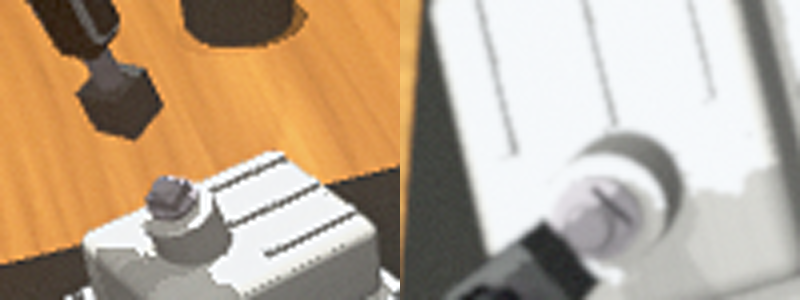

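Side crop shows the plug head at (170,197), still upright in the boss, and now clocked at about 27° where it was 46° before, which means about 110° turned. Next I bring the driver upright and carry it back.

>>> jog_arm(moves=[{"grip":1,"translation":[0,0,0],"twist":[0.0125,-0.0146,-0.05]},{"grip":1,"translation":[0,0,0],"twist":[0.025,-0.0291,-0.0986]},{"grip":1,"translation":[0,0,0],"twist":[0.025,-0.0291,-0.0986]},{"grip":1,"translation":[0,0,0],"twist":[0.025,-0.0291,-0.0986]},{"grip":1,"translation":[0,0,0],"twist":[0.025,-0.0291,-0.0986]},{"grip":1,"translation":[0,0,0],"twist":[0.025,-0.0291,-0.0986]},{"grip":1,"translation":[0,0,0],"twist":[0.025,-0.0291,-0.0986]},{"grip":1,"translation":[0,0,0],"twist":[0.0125,-0.0146,-0.05]},{"grip":1,"translation":[0,0,0],"twist":[0,0,0]}])

```text
clock: 15.98
eef_pos: [441.3, 236.1, 252.9]
tcp_rot: [-3.139, 0.003, 1.365]
contact_force: [-0.3, -0.5, -4.1]
opening: 0.338
```

Run:
```python
from h import *
delta([539.8,-229.9,250.0],tooldown(1.361))
```

```text
t 15.98 pos [441.3 236.1 252.9] rot [-3.139e+00  3.000e-03  1.365e+00] q6 0.7 F [-0.3 -0.5 -4.1] op 0.338
tool trans mm [-436.   191.9    3.7] ('twist', array([-0.0026,  0.0029,  0.0035]))
```

>>> jog_arm(moves=[{"grip":1,"translation":[-0.017,0.007,0],"twist":[-0.0026,0.0029,0]},{"grip":1,"translation":[-0.034,0.015,0],"twist":[0,0,0.0035]},{"grip":1,"translation":[-0.034,0.015,0],"twist":[0,0,0]},{"grip":1,"translation":[-0.034,0.015,0],"twist":[0,0,0]},{"grip":1,"translation":[-0.034,0.015,0],"twist":[0,0,0]},{"grip":1,"translation":[-0.034,0.015,0],"twist":[0,0,0]},{"grip":1,"translation":[-0.034,0.015,0],"twist":[0,0,0]},{"grip":1,"translation":[-0.034,0.015,0],"twist":[0,0,0]},{"grip":1,"translation":[-0.034,0.015,0],"twist":[0,0,0]},{"grip":1,"translation":[-0.034,0.015,0],"twist":[0,0,0]}])

```text
clock: 16.82
eef_pos: [511.6, -111.5, 253.2]
tcp_rot: [3.14, -0.002, 1.356]
contact_force: [0.7, 1.1, -2.8]
opening: 0.341
```

>>> jog_arm(moves=[{"grip":1,"translation":[-0.034,0.015,0],"twist":[0,0,0]},{"grip":1,"translation":[-0.034,0.015,0],"twist":[0,0,0]},{"grip":1,"translation":[-0.03,0.013,0],"twist":[0,0,0]},{"grip":1,"translation":[-0.015,0.007,0.002],"twist":[0,0,0]},{"grip":1,"translation":[0,0,0.04],"twist":[0,0,0]},{"grip":1,"translation":[0,0,0.04],"twist":[0,0,0]},{"grip":1,"translation":[0,0,0.025],"twist":[0,0,0]},{"grip":1,"translation":[0,0,0.01],"twist":[0,0,0]},{"grip":1,"translation":[0,0,0],"twist":[0,0,0]},{"grip":1,"translation":[0,0,0],"twist":[0,0,0]}])

```text
clock: 17.65
eef_pos: [537.5, -230.3, 137.1]
tcp_rot: [3.14, -0.002, 1.359]
contact_force: [-0.3, 0.2, -2.7]
opening: 0.34
```

Run:
```python
from h import *
delta([539.8,-229.9,122.4],tooldown(1.361))
for n in("side","top"):
    p,d=r.grab_frame(n);np.savez(f"pics/{n}8.npz",p=p,d=d);W=pts(n,d)
    m=(abs(W[...,0]-540)<45)&(abs(W[...,1]+229)<45)&(W[...,2]>52)&(W[...,2]<92)
    k=W[m];print(n,len(k),"z",np.percentile(k[:,2],[1,50,99]).round(1),cv2.minAreaRect(k[:,:2].astype(np.float32)))
    t=(W[...,2]>82)&(W[...,2]<94)&m;k=W[t];print(" toppart",len(k),cv2.minAreaRect(k[:,:2].astype(np.float32)) if len(k)>5 else 0)
    bl=(abs(W[...,0]-540)<60)&(abs(W[...,1]+229)<60)&(abs(W[...,2]-40)<3)
    print(" block",cv2.minAreaRect(W[bl][:,:2].astype(np.float32)))
    x,y=(230,220) if n=="side" else (310,195)
    crop(p,x,y,100,75,7,f"pics/g8{n}.png")
```

```text
t 17.65 pos [ 537.5 -230.3  137.1] rot [ 3.140e+00 -2.000e-03  1.359e+00] q6 -0.2 F [-0.3  0.2 -2.7] op 0.34
tool trans mm [ 0.9  2.1 14.7] ('twist', array([ 0.0016, -0.0015, -0.0025]))
side 148 z [65.7 78.7 91.9] ((537.2271728515625, -229.68064880371094), (34.870765686035156, 33.130672454833984), 78.34913635253906)
 toppart 56 ((537.2110595703125, -229.76783752441406), (34.24919509887695, 33.05023193359375), 78.50382995605469)
 block ((540.3849487304688, -228.1888885498047), (92.99484252929688, 90.50745391845703), 88.96309661865234)
top 75 z [65.7 80.2 91.9] ((532.897216796875, -219.33407592773438), (43.23870086669922, 20.900432586669922), 28.848526000976562)
 toppart 32 ((536.0773315429688, -216.91015625), (38.313880920410156, 16.213716506958008), 19.548879623413086)
 block ((539.6448974609375, -228.540283203125), (89.40890502929688, 89.86812591552734), 88.65818786621094)
```

View pics/g8side.png

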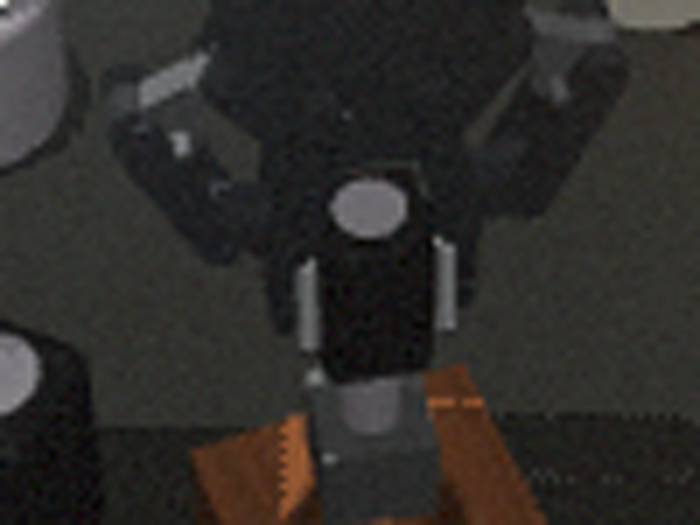

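View pics/g8top.png

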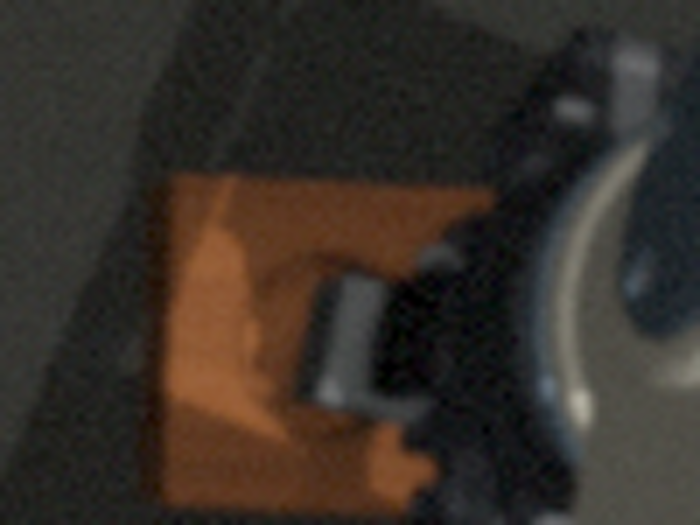

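Side depth puts the socket centre at (537.2, -229.7). The block centre is about (540.1, -229.0), so I shift +2.8 in x and +0.7 in y, then lower.

>>> jog_arm(moves=[{"grip":1,"translation":[0.0013,0.0026,0.004],"twist":[0.0016,-0.0015,0]},{"grip":1,"translation":[0,0,0.008],"twist":[0,0,0]},{"grip":1,"translation":[0,0,0.008],"twist":[0,0,0]},{"grip":1,"translation":[0,0,0.002],"twist":[0,0,0]},{"grip":1,"translation":[0,0,0],"twist":[0,0,0]}])

```text
clock: 18.17
eef_pos: [539.2, -229.4, 113.7]
tcp_rot: [-3.14, -0.0, 1.359]
contact_force: [0.1, -0.4, -3.4]
opening: 0.339
```

Run:
```python
from h import *
delta([540.3,-229.6,82.4],tooldown(1.361))
p,d=r.grab_frame("side");W=pts("side",d)
m=(abs(W[...,0]-540)<45)&(abs(W[...,1]+229)<45)&(W[...,2]>46)&(W[...,2]<72)
k=W[m];print(len(k),"z",np.percentile(k[:,2],[1,99]).round(1),cv2.minAreaRect(k[:,:2].astype(np.float32)))
p,d=r.grab_frame("top");crop(p,310,195,100,75,7,f"pics/g9.png")
```

```text
t 18.17 pos [ 539.2 -229.4  113.7] rot [-3.14  -0.     1.359] q6 -0.19 F [ 0.1 -0.4 -3.4] op 0.339
tool trans mm [ 0.   1.1 31.2] ('twist', array([-0.002 , -0.0003, -0.002 ]))
143 z [46.4 71.9] ((537.8004760742188, -229.42481994628906), (33.06099319458008, 31.91232681274414), 80.13969421386719)
```

View pics/g9.png

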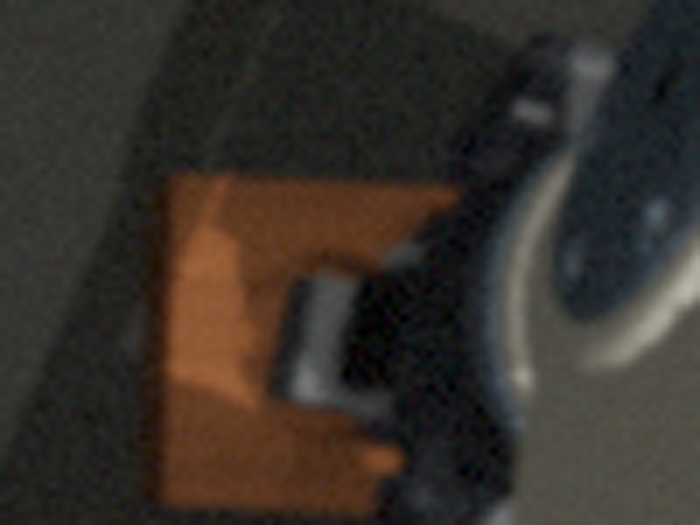

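>>> jog_arm(moves=[{"grip":1,"translation":[0,0.0013,0],"twist":[0,0,0]},{"grip":1,"translation":[0,0,0.001],"twist":[0,0,0]},{"grip":1,"translation":[0,0,0.001],"twist":[0,0,0]},{"grip":1,"translation":[0,0,0.001],"twist":[0,0,0]},{"grip":1,"translation":[0,0,0.001],"twist":[0,0,0]}])

```text
clock: 18.68
eef_pos: [541.3, -230.1, 110.7]
tcp_rot: [-3.142, 0.0, 1.359]
contact_force: [-0.0, 0.3, -2.7]
opening: 0.342
```

>>> jog_arm(moves=[{"grip":1,"translation":[0,0,0.002],"twist":[0,0,0]},{"grip":1,"translation":[0,0,0.001],"twist":[0,0,0]}])

```text
clock: 18.85
eef_pos: [541.1, -230.0, 107.4]
tcp_rot: [-3.141, -0.0, 1.359]
contact_force: [-0.8, 0.7, -2.1]
opening: 0.343
```

>>> jog_arm(moves=[{"grip":1,"translation":[0,0,0.002],"twist":[0,0,0]},{"grip":1,"translation":[0,0,0.001],"twist":[0,0,0]}])

```text
clock: 19.02
eef_pos: [541.1, -230.0, 104.4]
tcp_rot: [-3.141, -0.0, 1.359]
contact_force: [-0.3, -0.2, -2.8]
opening: 0.343
```

The rim is at z≈32, below the block top, with no contact, so it is in the hole.

>>> jog_arm(moves=[{"grip":1,"translation":[0,-0.0005,0.003],"twist":[0,0,0]},{"grip":1,"translation":[0,0,0.003],"twist":[0,0,0]},{"grip":1,"translation":[0,0,0.003],"twist":[0,0,0]},{"grip":1,"translation":[0,0,0.003],"twist":[0,0,0]},{"grip":1,"translation":[0,0,0.003],"twist":[0,0,0]}])

```text
clock: 19.43
eef_pos: [540.7, -229.9, 89.3]
tcp_rot: [-3.141, -0.0, 1.359]
contact_force: [-0.7, 0.1, -3.1]
opening: 0.34
```

>>> jog_arm(moves=[{"grip":1,"translation":[0,0,0.002],"twist":[0,0,0]},{"grip":1,"translation":[0,0,0.002],"twist":[0,0,0]},{"grip":1,"translation":[0,0,0.001],"twist":[0,0,0]}])

```text
clock: 19.68
eef_pos: [540.7, -229.9, 84.4]
tcp_rot: [-3.141, -0.0, 1.359]
contact_force: [0.6, 0.9, -1.8]
opening: 0.345
```

>>> jog_arm(moves=[{"grip":1,"translation":[0,0,0.001],"twist":[0,0,0]},{"grip":1,"translation":[0,0,0.0005],"twist":[0,0,0]}])

```text
clock: 19.85
eef_pos: [540.8, -229.9, 83.1]
tcp_rot: [-3.141, 0.0, 1.359]
contact_force: [-0.4, -1.0, -2.3]
opening: 0.341
```

>>> jog_arm(moves=[{"grip":1,"translation":[0,0,0.0007],"twist":[0,0,0]},{"grip":1,"translation":[0,0,0],"twist":[0,0,0]}])

```text
clock: 20.02
eef_pos: [540.8, -229.9, 82.5]
tcp_rot: [-3.142, 0.0, 1.359]
contact_force: [-0.4, 0.5, -3.1]
opening: 0.341
```

>>> jog_arm(moves=[{"grip":1,"translation":[0,0,0.0006],"twist":[0,0,0]},{"grip":1,"translation":[0,0,0],"twist":[0,0,0]}])

```text
clock: 20.18
eef_pos: [540.8, -229.9, 82.4]
tcp_rot: [3.142, 0.0, 1.359]
contact_force: [-2.2, 0.6, 2.9]
opening: 0.345
```

On the floor of the hole, at the same height as when it was picked up. Releasing.

>>> jog_arm(moves=[{"grip":0.2,"translation":[0,0,0],"twist":[0,0,0]},{"grip":0,"translation":[0,0,0],"twist":[0,0,0]},{"grip":-0.5,"translation":[0,0,0],"twist":[0,0,0]},{"grip":-1,"translation":[0,0,0],"twist":[0,0,0]},{"grip":-1,"translation":[0,0,0],"twist":[0,0,0]},{"grip":-1,"translation":[0,0,0],"twist":[0,0,0]},{"grip":-1,"translation":[0,0,0],"twist":[0,0,0]},{"grip":-1,"translation":[0,0,0],"twist":[0,0,0]}])

```text
clock: 20.85
eef_pos: [540.8, -229.9, 81.9]
tcp_rot: [-3.141, -0.0, 1.359]
contact_force: [-0.3, -1.0, -0.1]
opening: 0.999
```

>>> jog_arm(moves=[{"grip":-1,"translation":[0,0,-0.01],"twist":[0,0,0]},{"grip":-1,"translation":[0,0,-0.02],"twist":[0,0,0]},{"grip":-1,"translation":[0,0,-0.03],"twist":[0,0,0]},{"grip":-1,"translation":[0,0,-0.03],"twist":[0,0,0]},{"grip":-1,"translation":[0,0,-0.03],"twist":[0,0,0]},{"grip":-1,"translation":[0,0,-0.03],"twist":[0,0,0]},{"grip":-1,"translation":[-0.02,0,-0.02],"twist":[0,0,0]},{"grip":-1,"translation":[0.0,-0.03,-0.01],"twist":[0,0,0]},{"grip":-1,"translation":[0,-0.03,0],"twist":[0,0,0]},{"grip":-1,"translation":[0,-0.03,0],"twist":[0,0,0]}])

```text
clock: 21.68
eef_pos: [447.9, -230.7, 263.4]
tcp_rot: [3.14, 0.001, 1.359]
contact_force: [-0.0, 0.4, 0.2]
opening: 1.001
```

>>> jog_arm(moves=[{"grip":-1,"translation":[0,-0.03,0],"twist":[0,0,0]},{"grip":-1,"translation":[0,-0.03,0],"twist":[0,0,0]},{"grip":-1,"translation":[0,0,0],"twist":[0,0,0]},{"grip":-1,"translation":[0,0,0],"twist":[0,0,0]}])

```text
clock: 22.02
eef_pos: [389.2, -217.8, 262.9]
tcp_rot: [3.14, 0.0, 1.358]
contact_force: [-0.2, -0.2, 0.1]
opening: 0.998
```

Run:
```python
from h import *
force()
for n in("side","top"):
    p,d=r.grab_frame(n);cv2.imwrite(f"pics/f{n}.png",p[:,:,::-1]);W=pts(n,d)
    m=(abs(W[...,0]-540)<30)&(abs(W[...,1]+229)<30)&(W[...,2]>122);k=W[m]
    print(n,len(k),"driver top",np.median(k,0).round(1) if len(k) else 0)
    W=chk(n,d);m=(np.hypot(W[...,0],W[...,1])<17)&(W[...,2]>12)&(W[...,2]<35)
    k=W[m&(W[...,2]>14)];print("plug",len(k),np.percentile(k[:,2],[50,98]) if len(k) else 0,cv2.minAreaRect(k[:,:2].astype(np.float32)))
```

```text
t 22.02 F_B [-0.25 -0.14  0.18] T_B [ 0.02 -0.01 -0.03] op 0.998
side 205 driver top [ 539.8 -233.   128.4]
plug 0 0 ((0.0, 0.0), (0.0, 0.0), 0.0)
top 294 driver top [ 539.8 -228.8  128. ]
plug 194 [22.23317675 26.26159245] ((1.2785115242004395, -1.409128189086914), (20.933015823364258, 28.38330841064453), 29.443866729736328)
```

View pics/fside.png

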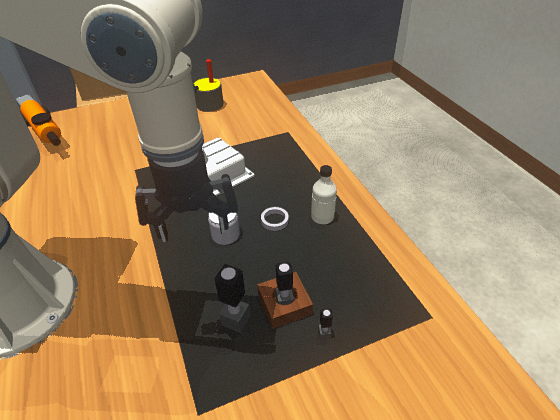

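View pics/ftop.png

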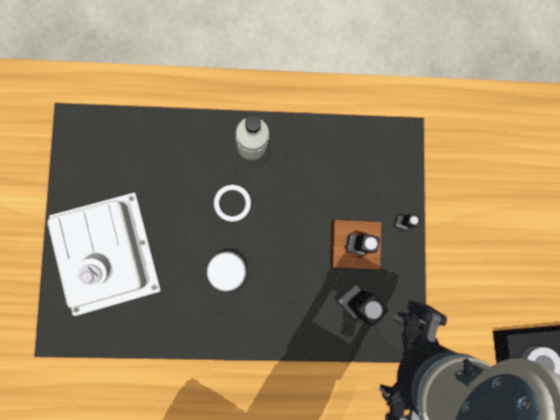

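In both views the driver stands upright in its block (side (284,275), top (368,244)), with its top at z = 128 (10 + 118, so fully down). The bystanders are at the same pixels as before, and the plug sits in the boss at top (90,272). The gripper is clear, so I hand in.

```bash
python3 -c "
from rig import r
print(r.sign_off())"
```

```text
the job is handed in; nothing more can be done
None
```

The drain plug is started, the driver is back in its block and released, and the job is handed in at about 22 s of the 72 s allowed.

**What I did:** I took the middle-sized driver from the block and lined it up with the leaning hole. It slid over the square head without needing a search for the angle, and seated on the flange with about 5 N. I then turned it 118° clockwise, drew it off along the axis, and stood it back in the block.

**Forces while turning:** The highest readings I sampled were about 8 N axial and about 3.5 N sideways, after allowing for the driver's weight. Turning torque was 0.18–0.22 N·m, and the driver stayed within 0.002 rad of the hole's axis.

**Last checks:**
- **Driver:** its top is at z = 128 in both views, which means it is fully down. It stands upright and the gripper is clear of it.
- **Bystanders:** the bottle, tin, ring and look-alikes are at the same pixels as at the start.
- **Plug turn:** about 110° (1.9 rad). This is inferred from the driver's turn less the slack, a rim drop of 0.6–0.7 mm, and the head's new angle of about 27°. I could not read it directly.

**Checks that were weak or disagreed:**
- **Plug height:** depth was too coarse to confirm the 0.6 mm drop. It still read 24–26 mm where about 23.4 was expected.
- **Final side view:** the arm hid the plug, so the last look at it came from the top camera only.
- **Driver's y position:** the side and top depth medians differ by 4 mm. I put this down to which pixels each camera sees of the handle top.

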